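# Swing a latch-bar blank to the stop of its drilling jig

### The job

In the drilling jig, swing the metal bar about its pin by pushing its free end until it bears on the ball nose of the end stop, and keep leaning on the free end there with about 6 N for a second, so that it is truly seated; never load the stop with more than 18 N. Then let go of the bar and swing the keeper by its knob across the top of the bar as far as it goes, leaving the bar against the stop and the things around the jig undisturbed.

Things in the scene. Friction and masses are not known exactly. Their poses are not given: they have to be found in the camera images.
- jig: Plywood base of the drilling jig, fixed to the table, 340 x 340 x 20 mm; origin on its underside (5 mm to +x of the middle), z up, top face at z = 20 mm. In its frame the pivot pin stands at x 60, y -130 mm, the keeper's pivot at x 115, y 50 mm; the end stop stands on it near x 126, y -40 mm and the bar starts on the stop's -x side.
- pin (a point): Axis of the fixed 11 mm pivot pin, at mid thickness of the bar; axes as the jig's. Its 20 mm head, top 39.5 mm above the table, keeps the bar from lifting off. The stop's ball is only 80 to 105 mm from the pin, so a push at the bar's free end (235 mm from the pin) loads the stop about two and a half times over, less friction.
- bar: Loose flat aluminium bar, 280 x 30 x 12 mm, about 0.3 kg (weight and friction vary), lying flat on the plywood with its 13 mm hole over the pin. Origin: hole centre on the underside; x runs along the bar to its free end, 255 mm away (25 mm of bar lie on the other side of the hole); y across it, z up. It starts swung 0.3 to 0.9 rad counter-clockwise (from above) of the stop and is to be swung clockwise, its -y side bearing on the ball.
- bar_end (a point): Middle of the bar's free end face, half-way up its thickness.
- stop: End stop, fixed on the jig: dark steel block 40 x 36 x 22 mm; from its -x face (jig's axes) a locked screw 9 mm thick reaches out, ending in a ball nose (ball_nose) of 6 mm radius, centre 6.5 mm above the plywood. Origin at the centre of the block's underside. Rigid. The ball's centre is 37 to 53 mm from the block's centre, differently each time and not measured: find it by feel.
- keeper (a joint): Keeper: flat steel strap 94 x 24 x 8 mm on an upright pivot, its underside 15 mm above the plywood (3 mm above the bar). Value in rad: 0 = open, lying along the jig's +y beside the bar; it grows counter-clockwise seen from above, to its end stop at 1.571, where the strap points to the jig's -x across the bar. Stiff turning (about 0.1 N m), stays where it is left.
- keeper_knob (a point): Centre, half-way up, of the keeper's upright round knob, 16 mm in diameter, 40 mm tall, standing on the strap 75 mm from its pivot; its foot is 43 mm and its top 83 mm above the table.
- keeper_pivot (a point): Pivot of the keeper, at mid thickness of the strap (39 mm above the table); a bolt head of 9 mm radius on it reaches to 49 mm.
- brick: Bystander: loose dark red-brown brick 110 x 220 x 60 mm, origin at the centre of its underside.
- bowl: Bystander: small terracotta bowl, 120 mm across, 55 mm high, origin under its centre.
- prop: Bystander: white kiln prop, upright cylinder 40 mm in diameter, 70 mm high, origin under its centre.
- scraper: Bystander: wooden-handled scraper lying on the table, origin under its middle.

How it is judged (in metres and radians):
On the way, in this order (a step that is already met when the one before it is completed fails the run):
1. the bar is pressed on the ball nose with at least 6 N (contact force between bar and stop above 6 N), for 0.4 s.
2. then, with the bar let go and still at the stop, the keeper is swung across it (value of joint keeper above 1.4 rad and y of ball_nose in the frame of bar above -0.0235 m and contact force between the fingers and bar below 1 N), for 0.2 s.
At the end, for the whole second after the job is handed in: The bar lies flat on the jig over its pin, at rest, its side within 2.5 mm of the ball nose, and the keeper lies across it (joint above 1.4 rad) (y of ball_nose in the frame of bar between -0.0235 and -0.017 m and x of ball_nose in the frame of bar above 0.06 m and horizontal distance between bar and pin below 0.004 m and z of bar in the frame of jig below 0.024 m and angle between bar's own z axis and vertical below 0.03 rad and value of joint keeper above 1.4 rad and linear speed of bar below 0.01 m/s); the robot touches nothing.
It fails at once if the stop is loaded by the bar with more than 18 N (contact force between bar and stop above 18 N).
It fails at once if the robot itself pushes on the stop with more than 18 N (contact force between the arm and stop above 18 N).
It fails at once if a bystander is shifted by more than 20 mm (distance of any of brick, bowl, prop, scraper from where it was at the start of the episode above 0.02 m).
It also fails if it takes over 72 s, if anything falls off the work surface, if the arm or the gripper's body presses on something with over 40 N, if the wrist force passes 120 N, or if a joint passes its speed limit or range.

### The arm

A 6-joint arm with a two-finger parallel gripper is mounted at the origin on the work surface. World frame = base frame: x ahead of the robot, y to its left, z up, the work surface at z = 0. Lengths are in mm, angles in rad, forces in N, time in s.
With the tool pointing down it reaches from about 400 to 925 mm from the base axis. Payload 12.5 kg.
Tool frame: the origin (TCP) lies at the very end of the fingers, on their centre line; the grasp point (between the pads) lies env.grip_point_offset behind it (env.grip_point_offset is the distance from the TCP to the grasp point, in mm); y points along the fingers, z is the direction in which the jaws open and shut, and the axes are right-handed (so a half turn about y gives the same grasp; the last joint's range is limited). The gripper opens to 95 mm and grips with 3 to 60 N. Pads are 20 mm wide; open, the fingers measure 119 mm over their backs; the gripper's body (75 mm by 180 mm) begins 59 mm behind the grasp point.
Start: joints at [-1.387, 0.491, 1.559, -0, 1.092, -0.106], TCP at [178.623, -598.95, 214.661] pointing down, gripper open.
Joint ranges: [-3.1, 3.1], [-0.84, 2.19], [0.05, 2.79], [-1.13, 4.28], [0.06, 2.93], [-2.69, 2.69]. Speed limits (rad/s): [2.22, 2.22, 2.79, 3.14, 3.14, 3.14].

### API

Orientations are given as [roll, pitch, yaw] about the fixed x, y, z axes, in that order (R = Rz(yaw) Ry(pitch) Rx(roll)).
In Python, from cell import readout, read_camera, env, nets gives the robot as it stands.
- The arm moves only by the tool apply_moves, never from a script. Its argument "increments" is a list of rows, each a list of 3 entries, a list of its own where there are three numbers: the shift along the tool's x, y, z in cm, then the turn, a rotation vector about the tool's x, y, z in degrees, then the finger opening in cm, from 0 to 9.51. A call has exactly 5 rows; each row shifts and turns the pose as measured when the row begins, along the tool's axes as they then stand; what a row does not reach is not made up. A row lasts 1/8 s, in which the tool goes at most 62.5 mm and 10.7 degrees, less where a joint would pass 70% of its speed; a pose out of reach is approached as far as the arm can. A call with a gripper value outside its range is refused whole. The fingers move at their own pace and stop on an object; the grip force is fixed at half the most. Time passes only in rows, so rows that do not move let the fingers close, or fill a call up. It gives the time, the measured TCP pose, the force and the opening at its end, in the units of the state.
- readout.state(): the state, without advancing time (a new reading comes with each control period).
- read_camera(name): name is "scene" or "top" or "wrist"; returns a dict with "img" (420x560x3 uint8, red, green, blue), "vfov" (degrees; the focal length in pixels is half the picture's height over the tangent of half this angle, whatever the lens; pixels are square), "cx", "cy" (the principal point, pixels), "distortion" ([k1, k2, p1, p2, k3] as OpenCV has them; the pictures are not rectified), "rvec" (rotation vector, rad) and "tvec" (3), from world to camera coordinates, as OpenCV has them; the wrist camera has in their place "mount" (4x4, takes a point from camera to tool coordinates, whose origin is the TCP and whose axes are the tool frame's). Camera axes: x right, y down, z forward; pixel columns grow to the right and rows downward; lengths in mm; the calibration is good to about 2 mm. A picture is of the moment at which its call begins: read the wrist's pose just before it. There is no depth.
- env.job_done(): hands the job in, once; it reports no verdict.
Trained networks look in a picture, given as the dict that the camera call returned (one of the last four; its "shot" number tells which), for a name from the list of things; names that differ only in an ending like _2 or _b are one class to them, and where a whole thing is asked for, a point or a joint stands for the part that bears it (a point fixed in the world has none). Each returns a list of dicts, best first, with "confidence" (0 to 1); they miss things now and then, are a little off and sometimes report something else, mostly with a low value. They report only what shows in the picture. A call takes as long as a camera call.
- nets.look_for(picture, thing): "point" ([x, y, z] in mm, in the coordinates of the camera as it stood for that picture, good to about 4 mm: the middle of the surface that is visible of it).
- nets.mark_of(picture, thing): "point" ([x, y, z] in mm, in the coordinates of the camera as it stood for that picture, good to about 4 mm: a listed point, or the origin of a listed thing).
The state is a dict: "t": time; "joints": joint angles; "qvel": joint speeds; "tau": joint torques, N m; "eef_pos": TCP position; "tcp_rot": TCP orientation; "ft_force": force on the tool from outside, world axes, zero at the start; "moment": the same for the moment, N m; "opening": opening from 0.0 (shut) to 1.0 (fully open).
Only numpy, scipy, OpenCV 4.12 (cv2) and the standard library are available. Lean on these libraries where they do the work, as an engineer would, in place of code of your own. Each camera call takes 0.05 s, during which the arm holds its last target. There are 200 camera calls.

## Working session

There is one attempt and no reset: what is moved stays moved. The work goes in short steps, Python scripts to look and compute and a tool call to move; the robot and the scene stay as the last step left them, time stands still between calls to the robot, and variables do not carry over. Pictures are saved under pics/ and viewed, about 8 in all and at most 12, crops included, and the job is handed in when it is done.

Besides the shell and the picture viewer there is one more tool, called by a JSON object that holds its "name" and its "arguments". apply_moves: Moves the arm, as the interface text tells. Its arguments: {"type":"object","properties":{"increments":{"type":"array"}},"required":["increments"]}

```bash
ls; mkdir -p pics; cat > h.py <<'E'
import numpy as np, cv2
from scipy.spatial.transform import Rotation as R
from cell import readout, read_camera, env, nets
def toW(p,pt,st=None):
    pt=np.array(pt,float)
    if "rvec" in p:
        M=cv2.Rodrigues(np.array(p["rvec"],float))[0]; return M.T@(pt-np.array(p["tvec"],float).ravel())
    M=np.array(p["mount"]); t=M[:3,:3]@pt+M[:3,3]
    return R.from_euler("xyz",st["tcp_rot"]).as_matrix()@t+np.array(st["eef_pos"])
E
python3 - <<'E'
from h import *
s=readout.state(); print(s, env.grip_point_offset)
print(R.from_euler("xyz",s["tcp_rot"]).as_matrix().round(3))
for c in ["scene","top"]:
    p=read_camera(c); cv2.imwrite(f"pics/{c}0.png",p["img"][:,:,::-1])
    for n in ["jig","pin","bar","bar_end","stop","keeper_knob","keeper_pivot","brick","bowl","prop","scraper"]:
        r=nets.mark_of(p,n)
        print(c,n,[(toW(p,a["point"]).round(1).tolist(),round(a["confidence"],2)) for a in r[:2]])
E
```

```text
pics
{'t': 0.0, 'joints': array([-1.38660905e+00,  4.91550651e-01,  1.55945787e+00, -3.14458090e-05,
        1.09169353e+00, -1.05603899e-01]), 'qvel': array([-0.0001132 , -0.00209772, -0.00247866,  0.00129606,  0.00010295,
       -0.000164  ]), 'tau': array([-2.31476428e-03, -6.12658167e+01, -2.58181232e+01,  6.91869948e-02,
        4.82838694e-02, -1.07860865e-04]), 'eef_pos': array([ 178.56162867, -598.69149869,  214.0643825 ]), 'tcp_rot': array([-1.57190249e+00,  8.92055754e-05, -2.85178702e+00]), 'ft_force': array([1.37616167, 0.79384578, 0.47876744]), 'moment': array([-0.00494919, -0.00029582, -0.04596675]), 'opening': 1.0031816046687025} 18.8
[[-0.958 -0.     0.286]
 [-0.286  0.001 -0.958]
 [-0.    -1.    -0.001]]
scene jig [([584.2, -30.7, 4.2], 0.87)]
scene pin [([648.0, -149.7, 24.9], 0.7)]
scene bar [([647.4, -148.7, 20.4], 0.75)]
scene bar_end [([513.7, 67.8, 24.2], 0.91), ([637.8, -371.7, 1.0], 0.22)]
scene stop [([706.8, -56.3, 23.2], 0.76)]
scene keeper_knob [([681.9, 107.5, 64.2], 0.88)]
scene keeper_pivot [([687.3, 31.2, 35.7], 0.75)]
scene brick [([559.2, 413.1, -0.8], 0.76)]
scene bowl [([634.9, -372.7, -2.1], 0.81)]
scene prop [([361.1, 376.6, 1.7], 0.67)]
scene scraper [([442.9, -433.4, 0.2], 0.57)]
top jig [([579.9, -25.6, 2.8], 0.64), ([649.9, -151.4, 18.8], 0.52)]
top pin [([648.3, -151.4, 22.4], 0.82)]
top bar [([649.9, -149.6, 22.4], 0.66)]
top bar_end [([517.4, 69.6, 26.3], 0.57), ([651.6, -152.8, 17.7], 0.43)]
top stop [([705.8, -59.3, 20.5], 0.63)]
top keeper_knob [([684.7, 102.8, 63.3], 0.78), ([519.0, 69.8, 26.0], 0.7)]
top keeper_pivot [([693.5, 33.2, 36.1], 0.88)]
top brick [([562.0, 411.6, 1.9], 0.88)]
top bowl [([644.2, -377.8, -0.6], 0.8)]
top prop [([363.1, 377.3, 1.1], 0.78)]
top scraper [([446.1, -435.2, -2.8], 0.7)]
```

View pics/top0.png

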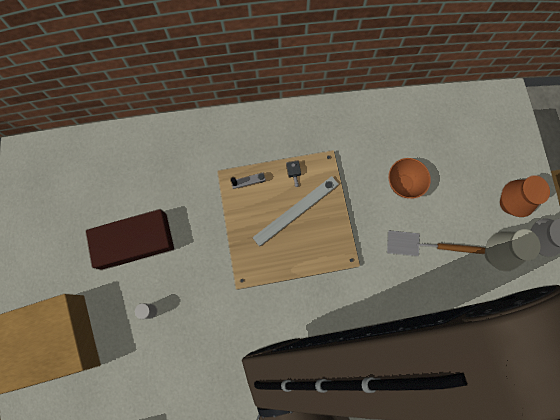

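View pics/scene0.png

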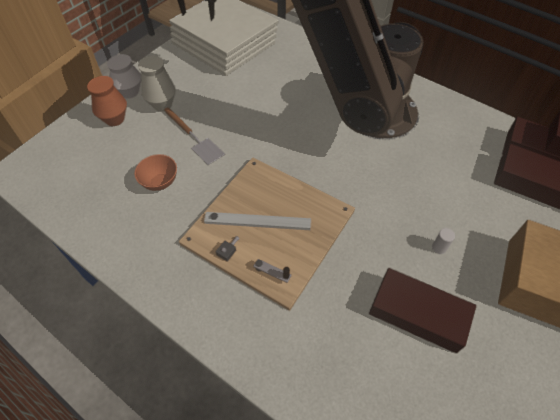

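```bash
python3 - <<'E'
from h import *
# rigid 2D fit of jig
J=np.array([[0,0],[60,-130],[126,-40],[115,50]],float)
W=np.array([[582,-28],[648.5,-150.3],[706.3,-57.8],[690.4,32.2]])
jc=J-J.mean(0);wc=W-W.mean(0)
th=np.arctan2((jc[:,0]*wc[:,1]-jc[:,1]*wc[:,0]).sum(),(jc*wc).sum())
Rm=np.array([[np.cos(th),-np.sin(th)],[np.sin(th),np.cos(th)]]);t=W.mean(0)-Rm@J.mean(0)
print(th,t); print((J@Rm.T+t).round(1))
print("bar ang",np.arctan2(69+150.3,515.5-648.5)); 
for d in (37,45,53): print(d,Rm@np.array([126-d,-40])+t)
E
```

```text
0.07285390828215406 [579.56592926 -26.53198837]
[[ 579.6  -26.5]
 [ 648.9 -151.8]
 [ 708.1  -57.3]
 [ 690.6   31.7]]
bar ang 2.1159633674581846
37 [671.24142053 -59.94761796]
45 [663.26264191 -60.52993378]
53 [655.28386329 -61.1122496 ]
```

The top view shows the bar from the pin at (329,184) to its free end at (262,240). The stop is at (294,170) and the knob at (234,182), and the scene view and the networks agree. I'll move towards the bar with the fingers shut.

{"name": "apply_moves", "arguments": {"increments": [[[-5,0,-2.4],[0,0,0],0],[[-5,0,-2.4],[0,0,0],0],[[-5,0,-2.4],[0,0,0],0],[[-5,0,-2.4],[0,0,0],0],[[-5,0,-2.4],[0,0,0],0]]}}

```text
t: 1.82
eef_pos: [387.3, -410.2, 214.3]
tcp_rot: [-1.569, 0.0, -2.858]
ft_force: [1.2, -0.0, -0.1]
opening: 0.53
```

```bash
cat >> h.py <<'E'
def goto(x,y,z,yaw):
    s=readout.state(); M=R.from_euler("xyz",s["tcp_rot"]).as_matrix()
    d=M.T@(np.array([x,y,z])-s["eef_pos"])/10
    yz=np.arctan2(M[1,2],M[0,2])
    tgt=np.column_stack([[np.sin(yaw)*1,-np.cos(yaw),0],[0,0,-1],[np.cos(yaw),np.sin(yaw),0]])
    rv=np.degrees(R.from_matrix(M.T@tgt).as_rotvec())
    print("t",round(s["t"],2),"pos",s["eef_pos"].round(1),"yawz",yz.round(3),"F",s["ft_force"].round(2),"op",round(s["opening"],3),"j6",s["joints"][5].round(2))
    print("delta cm",d.round(2),"rot deg",rv.round(1))
E
python3 -c "
from h import *
goto(498,34,214,-1.03)"
```

```text
t 1.82 pos [ 387.3 -410.2  214.3] yawz -1.288 F [ 1.25 -0.05 -0.15] op 0.53 j6 0.36
delta cm [-2.305e+01 -2.000e-02 -3.955e+01] rot deg [ -0.1 -14.8   0. ]
```

{"name": "apply_moves", "arguments": {"increments": [[[-2.8,0,-4.8],[0,0,0],0],[[-2.8,0,-4.8],[0,0,0],0],[[-2.8,0,-4.8],[0,0,0],0],[[-2.8,0,-4.8],[0,0,0],0],[[-2.8,0,-4.8],[0,-7,0],0]]}}

```text
t: 2.45
eef_pos: [457.6, -132.6, 214.1]
tcp_rot: [-1.567, 0.002, -2.734]
ft_force: [-0.1, -0.2, -1.1]
opening: 0.029
```

```bash
python3 -c "
from h import *
goto(498,34,214,-1.03)"
```

```text
t 2.45 pos [ 457.6 -132.6  214.1] yawz -1.163 F [-0.07 -0.18 -1.09] op 0.029 j6 0.74
delta cm [-10.31  -0.02 -13.69] rot deg [-0.2 -7.6 -0.1]
```

{"name": "apply_moves", "arguments": {"increments": [[[-3.3,0,-4.5],[0,0,0],0],[[-3.3,0,-4.5],[0,0,0],0],[[-3.3,0,-4.5],[0,-7,0],0],[[0,4,0],[0,0,0],0],[[0,4,0],[0,0,0],0]]}}

```text
t: 3.08
eef_pos: [498.2, 40.1, 135.5]
tcp_rot: [-1.562, 0.009, -2.599]
ft_force: [0.3, 0.1, 0.1]
opening: 0.003
```

```bash
python3 -c "
from h import *
goto(498,34,25,-1.03)
s=readout.state()
p=read_camera('wrist'); cv2.imwrite('pics/w1.png',p['img'][:,:,::-1])
for n in ['pin','bar','bar_end','keeper_knob','keeper_pivot','stop','jig']:
    r=nets.mark_of(p,n); print(n,[(toW(p,a['point'],s).round(1).tolist(),round(a['confidence'],2)) for a in r[:2]])
p=read_camera('top')
for n in ['bar_end']:
    r=nets.mark_of(p,n); print(n,[(toW(p,a['point']).round(1).tolist(),round(a['confidence'],2)) for a in r[:2]])
"
```

```text
t 3.08 pos [498.2  40.1 135.5] yawz -1.029 F [0.3  0.13 0.07] op 0.003 j6 0.98
delta cm [ 0.43 11.05  0.41] rot deg [-0.5  0.1 -0.5]
pin [([651.1, -149.4, 28.5], 0.56)]
bar [([646.3, -149.3, 22.4], 0.78)]
bar_end [([514.4, 62.8, 25.9], 0.77)]
keeper_knob [([647.9, -150.6, 19.8], 0.41)]
keeper_pivot [([695.0, 31.4, 38.8], 0.89)]
stop [([707.9, -58.8, 22.4], 0.94)]
jig [([583.9, -24.0, -0.0], 0.61)]
bar_end []
```

View pics/w1.png

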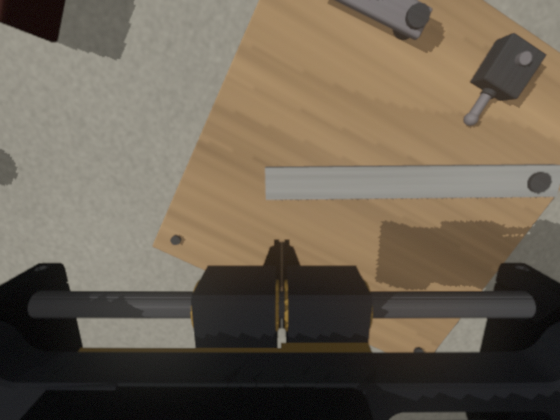

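Wrist view: the bar's free end is at (265,182), its near edge about row 199, the pin head at (539,182), the ball nose at (471,119) and the closed finger tips at (282,240). The way down is clear, so I'll turn these pixels into positions.

```bash
python3 -c "
from h import *
s=readout.state(); p=read_camera('wrist')
f=210/np.tan(np.radians(p['vfov']/2)); K=np.array([[f,0,p['cx']],[0,f,p['cy']],[0,0,1]])
M=np.array(p['mount']); Rw=R.from_euler('xyz',s['tcp_rot']).as_matrix()
def px(u,v,z):
    n=cv2.undistortPoints(np.array([[[u,v]]],float),K,np.array(p['distortion'],float)).ravel()
    d=Rw@M[:3,:3]@np.array([n[0],n[1],1]); o=Rw@M[:3,3]+s['eef_pos']; return (o+d*(z-o[2])/d[2]).round(1)
for n,a in dict(endtop=(265,166,32),endbot=(266,195,32),pin=(539,182,39.5),ball=(471,119,26.5),kp=(415,15,49)).items(): print(n,px(*a))
goto(498,34,45,-1.03)
"
```

```text
endtop [529.   73.5  32. ]
endbot [505.7  58.9  32. ]
pin [ 647.8 -152.    39.5]
ball [662.3 -67.   26.5]
kp [691.2  32.8  49. ]
t 3.62 pos [498.3  38.9 136.9] yawz -1.031 F [ 0.42 -0.16 -0.6 ] op 0.003 j6 0.98
delta cm [0.36 9.19 0.33] rot deg [-0.5 -0.1 -0.5]
```

{"name": "apply_moves", "arguments": {"increments": [[[0.5,3.5,0.3],[-0.5,0,-0.5],0],[[0,3.5,0],[0,0,0],0],[[0,2.5,0],[0,0,0],0],[[0,0.8,0],[0,0,0],0],[[0,0,0],[0,0,0],0]]}}

```text
t: 4.25
eef_pos: [498.0, 33.0, 34.0]
tcp_rot: [-1.568, 0.005, -2.602]
ft_force: [0.3, 0.1, -0.2]
opening: 0.003
```

```bash
python3 -c "
from h import *
goto(498,34,25,-1.03)"
```

```text
t 4.25 pos [498.  33.  34.] yawz -1.032 F [ 0.35  0.12 -0.18] op 0.003 j6 0.97
delta cm [-0.04  0.9  -0.09] rot deg [-0.2 -0.1 -0.3]
```

{"name": "apply_moves", "arguments": {"increments": [[[0,0.8,0],[0,0,0],0],[[0,0.1,0],[0,0,0],0],[[-0.8,0,0],[0,0,0],0],[[-0.8,0,-0.1],[0,2,0],0],[[-0.8,0,-0.1],[0,2,0],0]]}}

```text
t: 4.88
eef_pos: [520.1, 47.4, 27.2]
tcp_rot: [-1.566, 0.008, -2.675]
ft_force: [-1.5, -1.1, 1.0]
opening: 0.002
```

```bash
python3 -c "
from h import *
goto(498,34,25,-1.03)"
```

```text
t 4.88 pos [520.1  47.4  27.2] yawz -1.104 F [-1.53 -1.1   1.  ] op 0.002 j6 1.07
delta cm [2.58 0.2  0.2 ] rot deg [-0.3 -4.2 -0.5]
```

{"name": "apply_moves", "arguments": {"increments": [[[-0.9,0.1,-0.1],[0,2.3,0],0],[[-0.9,0.1,-0.1],[0,2.3,0],0],[[-0.9,0,-0.1],[0,2.3,0],0],[[-0.9,0,-0.1],[0,2.3,0],0],[[-0.9,0,-0.1],[0,2.3,0],0]]}}

```text
t: 5.5
eef_pos: [563.2, 71.1, 27.3]
tcp_rot: [-1.567, 0.011, -2.881]
ft_force: [0.0, -0.3, 0.2]
opening: 0.001
```

```bash
cat >> h.py <<'E'
def bar():
    s=readout.state(); v=s["eef_pos"][:2]-np.array([648,-151]); a=np.arctan2(v[1],v[0])-0.106
    n=np.array([np.sin(a),-np.cos(a)]); M=R.from_euler("xyz",s["tcp_rot"]).as_matrix()
    print("t",round(s["t"],2),s["eef_pos"].round(2),"bar ang",a.round(4),"r",np.hypot(*v).round(1),"push F",(-s["ft_force"][:2]@n).round(2),"F",s["ft_force"].round(2),"yawz",np.arctan2(M[1,2],M[0,2]).round(3),"mom",s["moment"].round(2))
E
python3 -c "
from h import *
bar()"
```

```text
t 5.5 [563.16  71.08  27.27] bar ang 1.8297 r 237.7 push F 0.05 F [ 0.03 -0.32  0.21] yawz -1.31 mom [-0.03  0.05  0.01]
```

{"name": "apply_moves", "arguments": {"increments": [[[-0.6,0.05,-0.05],[0,1.4,0],0],[[-0.5,0.05,-0.05],[0,1.2,0],0],[[0,0,0],[0,0,0],0],[[0,0,0],[0,0,0],0],[[0,0,0],[0,0,0],0]]}}

```text
t: 6.12
eef_pos: [574.7, 75.4, 26.8]
tcp_rot: [-1.568, 0.012, -2.927]
ft_force: [0.4, 0.0, -0.2]
opening: 0.005
```

```bash
python3 -c "
from h import *
bar(); p=read_camera('wrist'); cv2.imwrite('pics/w2.png',p['img'][:,:,::-1])
for i in range(4): read_camera('wrist'); bar()"
```

```text
t 6.12 [574.74  75.42  26.84] bar ang 1.7777 r 238.0 push F -0.39 F [ 0.39  0.   -0.16] yawz -1.357 mom [-0.01  0.03 -0.03]
t 6.22 [574.72  75.44  26.85] bar ang 1.7778 r 238.0 push F 0.81 F [-0.65 -0.85 -0.05] yawz -1.357 mom [ 0.01  0.   -0.02]
t 6.28 [574.75  75.42  26.83] bar ang 1.7777 r 238.0 push F 0.28 F [-0.18 -0.52  0.22] yawz -1.357 mom [-0.02 -0.02  0.01]
t 6.33 [574.78  75.42  26.86] bar ang 1.7776 r 238.0 push F 0.11 F [-0.17  0.25  0.88] yawz -1.357 mom [0.01 0.04 0.05]
t 6.38 [574.76  75.45  26.84] bar ang 1.7776 r 238.0 push F -0.12 F [ 0.16 -0.17 -0.29] yawz -1.357 mom [-0.06 -0.05  0.  ]
```

View pics/w2.png

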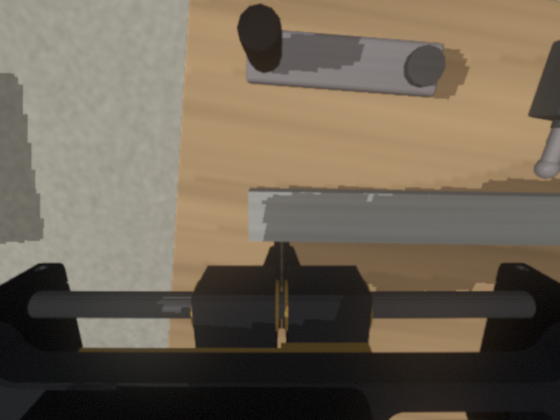

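The bar's far edge is near row 190, and the ball nose is at (545,168) with its lower rim near row 178. The fingers touch the bar near column 282. That leaves a gap of a few mm at the ball, which I'll compute.

```bash
python3 -c "
from h import *
s=readout.state(); p=read_camera('wrist')
f=210/np.tan(np.radians(p['vfov']/2)); K=np.array([[f,0,p['cx']],[0,f,p['cy']],[0,0,1]])
M=np.array(p['mount']); Rw=R.from_euler('xyz',s['tcp_rot']).as_matrix()
def px(u,v,z):
    n=cv2.undistortPoints(np.array([[[u,v]]],float),K,np.array(p['distortion'],float)).ravel()
    d=Rw@M[:3,:3]@np.array([n[0],n[1],1]); o=Rw@M[:3,3]+s['eef_pos']; return (o+d*(z-o[2])/d[2])
e0=px(252,190,32);e1=px(552,194,32);b0=px(252,241,32);b=px(545,168,26.5);
print(e0,e1,b0,b); u=(e1-e0)[:2];u/=np.hypot(*u); print(np.arctan2(-u[1],-u[0]))
d=(b-e0)[:2]; print('dist ball centre to edge',abs(u[0]*d[1]-u[1]*d[0]),'from pin',np.hypot(*(b[:2]-[648,-151])))
v=b[:2]-[648,-151]; print('final ang',np.arctan2(v[1],v[0])+np.arcsin(21/np.hypot(*v)))
"
```

```text
[613.74987385 100.97270446  32.        ] [648.18065005 -68.6647534   32.        ] [583.35042984  95.19676323  32.        ] [661.57389395 -62.97599028  26.5       ]
1.7710429684615925
dist ball centre to edge 14.257171895177905 from pin 89.06445353491448
final ang 1.6558203323568694
```

{"name": "apply_moves", "arguments": {"increments": [[[-0.2,0,0],[0,0.5,0],0],[[-0.2,0,0],[0,0.5,0],0],[[-0.2,0,0],[0,0.5,0],0],[[-0.2,0,0],[0,0.5,0],0],[[-0.2,0,0],[0,0.5,0],0]]}}

```text
t: 7.05
eef_pos: [584.8, 77.6, 26.8]
tcp_rot: [-1.568, 0.011, -2.974]
ft_force: [-0.8, 0.2, 0.2]
opening: 0.002
```

```bash
python3 -c "
from h import *
bar()"
```

```text
t 7.05 [584.8   77.57  26.82] bar ang 1.7346 r 237.1 push F 0.79 F [-0.84  0.24  0.19] yawz -1.404 mom [0.02 0.16 0.  ]
```

{"name": "apply_moves", "arguments": {"increments": [[[-0.1,0,0],[0,0.2,0],0],[[-0.1,0,0],[0,0.2,0],0],[[-0.1,0,0],[0,0.2,0],0],[[-0.1,0,0],[0,0.2,0],0],[[-0.1,0,0],[0,0.2,0],0]]}}

```text
t: 7.68
eef_pos: [590.1, 78.5, 26.8]
tcp_rot: [-1.569, 0.011, -2.993]
ft_force: [-1.9, 0.4, -0.5]
opening: 0.005
```

```bash
python3 -c "
from h import *
bar()"
```

```text
t 7.67 [590.07  78.46  26.83] bar ang 1.7121 r 236.7 push F 1.83 F [-1.9   0.35 -0.48] yawz -1.422 mom [ 0.03  0.14 -0.01]
```

{"name": "apply_moves", "arguments": {"increments": [[[-0.06,0,0],[0,0.1,0],0],[[-0.06,0,0],[0,0.1,0],0],[[-0.06,0,0],[0,0.1,0],0],[[-0.06,0,0],[0,0.1,0],0],[[-0.06,0,0],[0,0.1,0],0]]}}

```text
t: 8.3
eef_pos: [593.2, 79.0, 26.8]
tcp_rot: [-1.569, 0.011, -3.002]
ft_force: [-1.3, 0.4, -0.1]
opening: 0.005
```

```bash
python3 -c "
from h import *
bar()"
```

```text
t 8.3 [593.21  78.96  26.83] bar ang 1.6987 r 236.4 push F 1.2 F [-1.26  0.43 -0.13] yawz -1.432 mom [ 0.06  0.14 -0.  ]
```

{"name": "apply_moves", "arguments": {"increments": [[[-0.05,0,0],[0,0.1,0],0],[[-0.05,0,0],[0,0.1,0],0],[[-0.05,0,0],[0,0.1,0],0],[[-0.05,0,0],[0,0.1,0],0],[[-0.05,0,0],[0,0.1,0],0]]}}

```text
t: 8.93
eef_pos: [595.9, 79.3, 26.8]
tcp_rot: [-1.569, 0.011, -3.012]
ft_force: [-0.6, 1.1, -0.2]
opening: 0.007
```

```bash
python3 -c "
from h import *
bar()"
```

```text
t 8.93 [595.87  79.32  26.84] bar ang 1.6874 r 236.1 push F 0.43 F [-0.56  1.08 -0.17] yawz -1.441 mom [ 0.14  0.14 -0.  ]
```

{"name": "apply_moves", "arguments": {"increments": [[[-0.05,0,0],[0,0.1,0],0],[[-0.05,0,0],[0,0.1,0],0],[[-0.05,0,0],[0,0.1,0],0],[[-0.05,0,0],[0,0.1,0],0],[[-0.05,0,0],[0,0.1,0],0]]}}

```text
t: 9.55
eef_pos: [598.5, 79.7, 26.9]
tcp_rot: [-1.569, 0.011, -3.021]
ft_force: [-0.4, 0.2, -0.1]
opening: 0.003
```

```bash
python3 -c "
from h import *
bar()"
```

```text
t 9.55 [598.52  79.68  26.89] bar ang 1.6761 r 235.9 push F 0.35 F [-0.37  0.21 -0.11] yawz -1.45 mom [ 0.09  0.19 -0.03]
```

{"name": "apply_moves", "arguments": {"increments": [[[-0.04,0,0],[0,0.1,0],0],[[-0.04,0,0],[0,0.1,0],0],[[-0.04,0,0],[0,0.1,0],0],[[-0.04,0,0],[0,0.1,0],0],[[-0.04,0,0],[0,0.1,0],0]]}}

```text
t: 10.18
eef_pos: [600.7, 79.9, 26.9]
tcp_rot: [-1.569, 0.011, -3.03]
ft_force: [-0.7, -0.1, -0.3]
opening: 0.006
```

```bash
python3 -c "
from h import *
bar()"
```

```text
t 10.18 [600.65  79.94  26.91] bar ang 1.667 r 235.7 push F 0.67 F [-0.66 -0.1  -0.28] yawz -1.46 mom [ 0.07  0.17 -0.  ]
```

{"name": "apply_moves", "arguments": {"increments": [[[-0.04,0,0],[0,0.1,0],0],[[-0.04,0,0],[0,0.1,0],0],[[-0.04,0,0],[0,0.1,0],0],[[-0.04,0,0],[0,0.1,0],0],[[-0.04,0,0],[0,0.1,0],0]]}}

```text
t: 10.8
eef_pos: [602.7, 80.2, 26.9]
tcp_rot: [-1.569, 0.011, -3.04]
ft_force: [-0.9, 0.7, 0.1]
opening: 0.004
```

```bash
python3 -c "
from h import *
bar()"
```

```text
t 10.8 [602.74  80.17  26.92] bar ang 1.6581 r 235.6 push F 0.84 F [-0.9   0.69  0.12] yawz -1.469 mom [ 0.17  0.18 -0.03]
```

{"name": "apply_moves", "arguments": {"increments": [[[-0.04,0,0],[0,0.1,0],0],[[-0.04,0,0],[0,0.1,0],0],[[-0.04,0,0],[0,0.1,0],0],[[-0.04,0,0],[0,0.1,0],0],[[-0.04,0,0],[0,0.1,0],0]]}}

```text
t: 11.42
eef_pos: [603.7, 80.4, 26.9]
tcp_rot: [-1.57, 0.008, -3.049]
ft_force: [-3.8, 0.8, 3.0]
opening: 0.002
```

```bash
python3 -c "
from h import *
bar()"
```

```text
t 11.43 [603.75  80.44  26.85] bar ang 1.6537 r 235.6 push F 3.7 F [-3.78  0.76  3.01] yawz -1.478 mom [0.18 0.78 0.03]
```

```bash
python3 -c "
from h import *
for i in range(5): read_camera('wrist'); bar()"
```

```text
t 11.47 [603.79  80.45  26.86] bar ang 1.6535 r 235.6 push F 3.23 F [-3.29  0.59  2.3 ] yawz -1.478 mom [0.17 0.74 0.01]
t 11.53 [603.81  80.47  26.88] bar ang 1.6534 r 235.7 push F 3.68 F [-3.72  0.34  2.18] yawz -1.478 mom [0.11 0.76 0.01]
t 11.57 [603.79  80.46  26.87] bar ang 1.6535 r 235.6 push F 4.48 F [-4.61  1.34  1.15] yawz -1.478 mom [ 0.11  0.75 -0.03]
t 11.62 [603.8   80.45  26.86] bar ang 1.6535 r 235.6 push F 3.44 F [-3.48  0.32  2.6 ] yawz -1.478 mom [0.2 0.8 0. ]
t 11.68 [603.85  80.44  26.87] bar ang 1.6533 r 235.6 push F 4.69 F [-4.78  0.88  3.1 ] yawz -1.478 mom [0.18 0.78 0.  ]
```

{"name": "apply_moves", "arguments": {"increments": [[[-0.04,0,0],[0,0,0],0],[[-0.04,0,0],[0,0,0],0],[[-0.04,0,0],[0,0,0],0],[[-0.04,0,0],[0,0,0],0],[[-0.04,0,0],[0,0,0],0]]}}

```text
t: 12.3
eef_pos: [604.2, 80.5, 26.9]
tcp_rot: [-1.57, 0.004, -3.049]
ft_force: [-6.4, 0.3, 4.5]
opening: 0.004
```

```bash
python3 -c "
from h import *
for i in range(4): bar(); read_camera('wrist')"
```

```text
t 12.3 [604.23  80.54  26.86] bar ang 1.6516 r 235.6 push F 6.39 F [-6.44  0.31  4.45] yawz -1.478 mom [0.09 1.11 0.02]
t 12.35 [604.25  80.57  26.84] bar ang 1.6515 r 235.7 push F 4.89 F [-4.99  0.99  3.95] yawz -1.478 mom [ 0.08  1.12 -0.01]
t 12.4 [604.27  80.59  26.86] bar ang 1.6514 r 235.7 push F 5.98 F [-6.04  0.41  4.32] yawz -1.478 mom [0.06 1.13 0.  ]
t 12.45 [604.26  80.56  26.85] bar ang 1.6515 r 235.7 push F 4.99 F [-5.02  0.14  3.74] yawz -1.478 mom [0.09 1.1  0.03]
```

```bash
python3 -c "
from h import *
for i in range(14): read_camera('wrist')
bar()"
```

```text
t 13.2 [604.26  80.58  26.88] bar ang 1.6515 r 235.7 push F 5.86 F [-5.92  0.51  4.03] yawz -1.478 mom [0.02 1.12 0.02]
```

{"name": "apply_moves", "arguments": {"increments": [[[0.1,0,0],[0,0,0],0],[[0.4,0,0],[0,0,0],0],[[2,0,0],[0,0,0],0],[[1,-4,0],[0,-5,0],0],[[0,-5,0],[0,-10,0],0]]}}

```text
t: 13.82
eef_pos: [568.2, 76.8, 115.4]
tcp_rot: [-1.568, 0.004, -2.781]
ft_force: [0.2, 0.8, 0.6]
opening: 0.005
```

```bash
python3 -c "
from h import *
bar()
goto(640,110,140,0.09)"
```

```text
t 13.82 [568.25  76.76 115.44] bar ang 1.8016 r 241.3 push F -0.38 F [0.21 0.75 0.62] yawz -1.21 mom [ 0.02 -0.03  0.04]
t 13.82 pos [568.2  76.8 115.4] yawz -1.21 F [0.21 0.75 0.62] op 0.005 j6 1.23
delta cm [-7.9  -2.43 -0.57] rot deg [ -0.3 -74.5  -0.1]
```

{"name": "apply_moves", "arguments": {"increments": [[[0,-3,0],[0,-10,0],3.6],[[0,0,0],[0,-10,0],3.6],[[0,0,0],[0,-10,0],3.6],[[0,0,0],[0,-10,0],3.6],[[0,0,0],[0,-10,0],3.6]]}}

```text
t: 14.45
eef_pos: [571.3, 76.3, 151.7]
tcp_rot: [-1.552, 0.005, -1.879]
ft_force: [0.3, -0.1, 0.4]
opening: 0.373
```

{"name": "apply_moves", "arguments": {"increments": [[[0,0,0],[0,-10,0],3.6],[[0,0,0],[0,-10,0],3.6],[[0,0,0],[0,-5,0],3.6],[[0,0,0],[0,0,0],3.6],[[0,0,0],[0,0,0],3.6]]}}

```text
t: 15.08
eef_pos: [572.8, 75.8, 152.2]
tcp_rot: [-1.546, -0.005, -1.43]
ft_force: [0.2, 0.1, 0.9]
opening: 0.378
```

```bash
python3 -c "
from h import *
goto(684,106,140,0.09)
s=readout.state()
p=read_camera('wrist'); cv2.imwrite('pics/w3.png',p['img'][:,:,::-1])
for n in ['pin','bar_end','keeper_knob','keeper_pivot','stop']:
    r=nets.mark_of(p,n); print(n,[(toW(p,a['point'],s).round(1).tolist(),round(a['confidence'],2)) for a in r[:2]])
"
```

```text
t 15.07 pos [572.8  75.8 152.2] yawz 0.141 F [0.16 0.07 0.87] op 0.378 j6 -0.12
delta cm [-1.43  1.49 11.4 ] rot deg [-1.4  2.9  0.3]
pin [([684.0, 105.0, 60.2], 0.55)]
bar_end [([628.0, 103.0, 26.7], 0.71)]
keeper_knob [([680.6, 106.9, 62.3], 0.75)]
keeper_pivot [([696.5, 31.8, 37.2], 0.57)]
stop [([692.6, 29.3, 37.9], 0.22)]
```

View pics/w3.png

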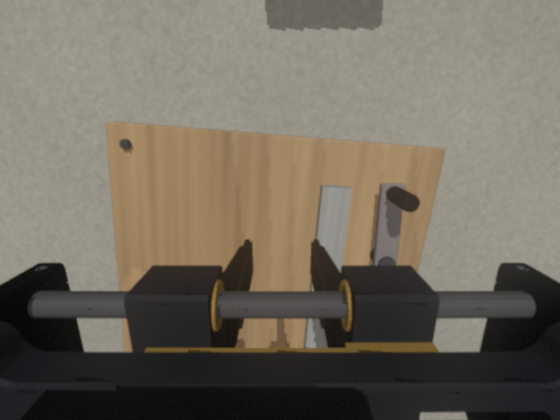

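The knob shows as the dark post from about (393,190) to (415,205), with the strap and pivot below it. That agrees with the network's (683,106), and the bar lies along the jig beside it. I'll go above the knob.

{"name": "apply_moves", "arguments": {"increments": [[[-0.5,0,4],[0,3,0],3.6],[[-0.5,0,4],[-1,0,0],3.6],[[-0.3,0,3],[0,0,0],3.6],[[0,2,0],[0,0,0],3.6],[[0,0,0],[0,0,0],3.6]]}}

```text
t: 16.0
eef_pos: [682.4, 101.2, 132.6]
tcp_rot: [-1.566, -0.004, -1.484]
ft_force: [-0.2, -0.7, 0.2]
opening: 0.382
```

```bash
python3 -c "
from h import *
goto(683,106,55,0.09)
s=readout.state()
p=read_camera('wrist'); cv2.imwrite('pics/w4.png',p['img'][:,:,::-1])
for n in ['keeper_knob','keeper_pivot']:
    r=nets.mark_of(p,n); print(n,[(toW(p,a['point'],s).round(1).tolist(),round(a['confidence'],2)) for a in r[:2]])
p=read_camera('scene')
for n in ['keeper_knob','keeper_pivot','bar_end']:
    r=nets.mark_of(p,n); print(n,[(toW(p,a['point']).round(1).tolist(),round(a['confidence'],2)) for a in r[:2]])
"
```

```text
t 16.0 pos [682.4 101.2 132.6] yawz 0.087 F [-0.25 -0.69  0.24] op 0.382 j6 -0.03
delta cm [-0.5   7.76  0.07] rot deg [-0.3 -0.2  0.2]
keeper_knob [([681.1, 108.7, 60.6], 0.88)]
keeper_pivot [([694.4, 34.1, 39.3], 0.76)]
keeper_knob [([682.6, 109.0, 67.5], 0.61), ([646.1, -149.3, 21.2], 0.46)]
keeper_pivot []
bar_end [([627.8, 105.4, 25.9], 0.71)]
```

View pics/w4.png

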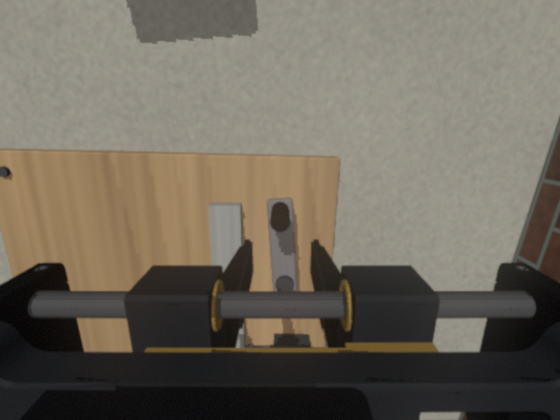

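The knob at (280,215) sits midway between the finger tips at columns 247 and 315. I'll go straight down around it.

{"name": "apply_moves", "arguments": {"increments": [[[-0.5,2,0],[0,0,0],3.6],[[0,2.5,0],[0,0,0],3.6],[[0,2,0],[0,0,0],3.6],[[0,1,0],[0,0,0],3.6],[[0,0,0],[0,0,0],3.6]]}}

```text
t: 16.98
eef_pos: [682.9, 107.2, 55.2]
tcp_rot: [-1.563, -0.004, -1.483]
ft_force: [-1.0, 0.7, 0.2]
opening: 0.381
```

```bash
python3 -c "
from h import *
goto(683,107,55,0.09)"
```

```text
t 16.98 pos [682.9 107.2  55.2] yawz 0.087 F [-0.98  0.72  0.16] op 0.381 j6 -0.02
delta cm [0.02 0.02 0.  ] rot deg [-0.5 -0.1  0.2]
```

{"name": "apply_moves", "arguments": {"increments": [[[0,0,-1],[0,0,0],3.6],[[0.2,0,-1.05],[0,-8,0],3.6],[[0.2,0,-1.05],[0,-8,0],3.6],[[0.2,0,-1.05],[0,-8,0],3.6],[[0,0,0],[0,0,0],3.6]]}}

```text
t: 17.6
eef_pos: [642.4, 93.2, 58.2]
tcp_rot: [-1.559, -0.01, -1.053]
ft_force: [-0.1, 0.4, 0.6]
opening: 0.378
```

```bash
cat >> h.py <<'E'
def kp():
    s=readout.state(); P=np.array([691.5,32.3]); M=R.from_euler("xyz",s["tcp_rot"]).as_matrix()
    k=s["eef_pos"]+M@[0,0,s["opening"]*47.5-8]; v=(k[:2]-P); a=np.arctan2(v[1],v[0])-np.pi/2-0.09
    print("t",round(s["t"],2),s["eef_pos"].round(1),"knob if touching",k[:2].round(1),"r",np.hypot(*v).round(1),"keeper",a.round(3),"tool",(np.arctan2(M[1,2],M[0,2])-.09).round(3),"F tool",(M.T@s["ft_force"]).round(2))
E
python3 -c "
from h import *
kp()"
```

```text
t 17.6 [642.4  93.2  58.2] knob if touching [651.1  98.1] r 77.2 keeper 0.461 tool 0.428 F tool [-0.42 -0.65  0.1 ]
```

{"name": "apply_moves", "arguments": {"increments": [[[0.25,0.2,-1.05],[0,-8,0],3.6],[[0.25,0,-1.05],[0,-8,0],3.6],[[0.25,0,-1.05],[0,-8,0],3.6],[[0.25,0,-1.05],[0,-8,0],3.6],[[0,0,0],[0,0,0],3.6]]}}

```text
t: 18.23
eef_pos: [619.3, 59.0, 58.9]
tcp_rot: [-1.562, -0.02, -0.497]
ft_force: [0.4, 1.0, -0.8]
opening: 0.378
```

```bash
python3 -c "
from h import *
kp()"
```

```text
t 18.23 [619.3  59.   58.9] knob if touching [624.   67.7] r 76.2 keeper 0.998 tool 0.984 F tool [-0.14  0.8   1.09]
```

{"name": "apply_moves", "arguments": {"increments": [[[0.23,0.2,-1.05],[0,-8,0],3.6],[[0.23,0,-1.05],[0,-8,0],3.6],[[0.23,0,-1.05],[0,-8,0],3.6],[[0.1,0,-0.4],[0,-3,0],3.6],[[0,0,0],[0,0,0],3.6]]}}

```text
t: 18.85
eef_pos: [616.9, 25.1, 58.3]
tcp_rot: [-1.571, -0.024, -0.038]
ft_force: [-0.8, 0.4, 0.9]
opening: 0.381
```

```bash
python3 -c "
from h import *
kp()"
```

```text
t 18.85 [616.9  25.1  58.3] knob if touching [617.2  35.2] r 74.3 keeper 1.441 tool 1.443 F tool [-0.78 -0.96  0.32]
```

Next I'll ease the keeper to its end stop in small steps.

{"name": "apply_moves", "arguments": {"increments": [[[0.05,0,-0.25],[0,-2,0],3.6],[[0.05,0,-0.25],[0,-2,0],3.6],[[0.05,0,-0.2],[0,-1,0],3.6],[[0,0,-0.15],[0,0,0],3.6],[[0,0,-0.1],[0,0,0],3.6]]}}

```text
t: 19.48
eef_pos: [618.3, 17.4, 58.4]
tcp_rot: [-1.571, -0.023, 0.048]
ft_force: [-1.3, 13.1, 0.0]
opening: 0.381
```

```bash
python3 -c "
from h import *
kp()"
```

```text
t 19.48 [618.3  17.4  58.4] knob if touching [617.8  27.5] r 73.9 keeper -4.737 tool 1.529 F tool [-0.65 -0.02 13.19]
```

The keeper is at its end stop: the fingers feel 13 N and the joint estimate is 1.55 rad. I'll centre the fingers on the knob, lift away and check.

{"name": "apply_moves", "arguments": {"increments": [[[0,0,0.3],[0,0,0],3.6],[[0,0,0.7],[0,0,0],3.6],[[0,0,0],[0,0,0],3.6],[[0,-3,0],[0,0,0],3.6],[[0,-5,0],[0,0,0],3.6]]}}

```text
t: 20.1
eef_pos: [614.8, 27.7, 136.8]
tcp_rot: [-1.571, -0.018, 0.048]
ft_force: [0.2, 0.3, 0.7]
opening: 0.382
```

{"name": "apply_moves", "arguments": {"increments": [[[0,-5,0],[0,0,0],3.6],[[3,-2,4],[0,0,0],3.6],[[0,0,5],[0,0,0],3.6],[[0,0,0],[0,0,0],3.6],[[0,0,0],[0,0,0],3.6]]}}

```text
t: 20.72
eef_pos: [641.2, 119.7, 214.4]
tcp_rot: [-1.572, -0.025, 0.046]
ft_force: [0.1, -0.2, 0.1]
opening: 0.377
```

```bash
python3 -c "
from h import *
goto(520,-100,250,1.6)
for c in ['scene','wrist']:
    s=readout.state(); p=read_camera(c); cv2.imwrite(f'pics/{c}5.png',p['img'][:,:,::-1])
    for n in ['pin','bar_end','keeper_knob','keeper_pivot','stop']:
        r=nets.mark_of(p,n); print(c,n,[(toW(p,a['point'],s).round(1).tolist(),round(a['confidence'],2)) for a in r[:2]])
im=cv2.imread('pics/scene5.png')[140:320,160:380]; cv2.imwrite('pics/scene5c.png',cv2.resize(im,None,fx=3,fy=3,interpolation=2))
"
```

```text
t 20.73 pos [641.2 119.7 214.4] yawz 1.616 F [ 0.06 -0.22  0.09] op 0.377 j6 -1.53
delta cm [-13.02  -3.87 -21.4 ] rot deg [0.  0.9 1.4]
scene pin [([647.5, -150.6, 24.9], 0.84)]
scene bar_end [([627.4, 108.2, 23.8], 0.85)]
scene keeper_knob [([617.9, 31.1, 65.7], 0.59)]
scene keeper_pivot [([688.3, 32.6, 39.1], 0.8), ([362.4, 376.0, 0.2], 0.15)]
scene stop [([706.3, -54.2, 23.8], 0.74)]
wrist pin [([651.0, -150.2, 25.5], 0.84)]
wrist bar_end [([631.2, 100.2, 25.1], 0.72)]
wrist keeper_knob [([617.3, 29.1, 63.2], 0.81)]
wrist keeper_pivot [([692.6, 31.7, 37.6], 0.91)]
wrist stop [([710.0, -57.4, 19.2], 0.67)]
```

View pics/scene5c.png

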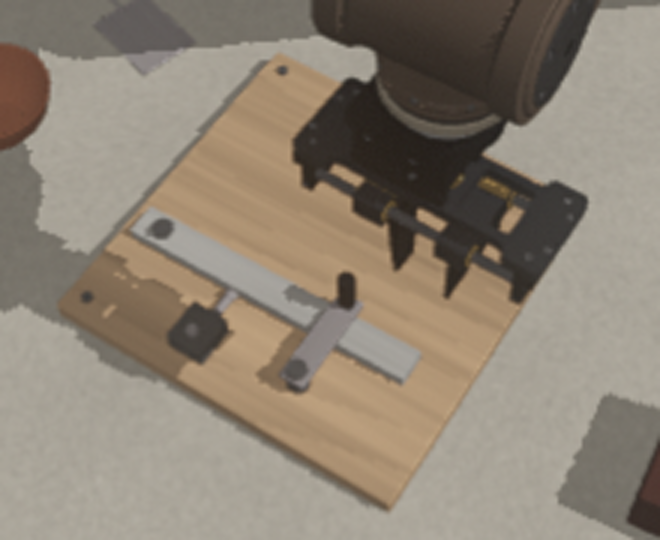

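View pics/wrist5.png

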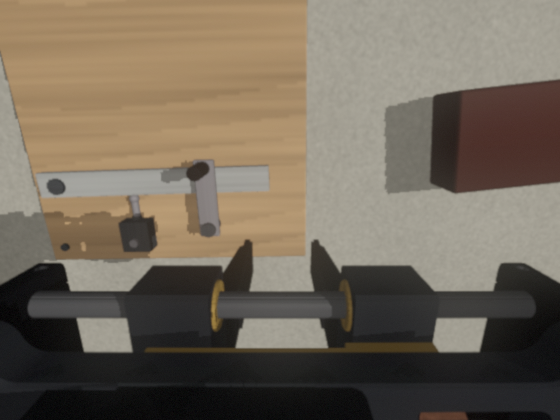

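The scene crop shows the bar lying against the stop's ball nose near (228,298), with the strap across its top and the fingers clear. The wrist view agrees: ball on bar at (133,197), strap from (208,230) to (198,170). I'll hand it in.

```bash
python3 -c "
from h import *
p=read_camera('top')
for n in ['brick','bowl','prop','scraper']: print(n,[toW(p,a['point']).round(0).tolist() for a in nets.mark_of(p,n)[:1]])
print(env.job_done())"
```

```text
brick [[557.0, 413.0, 2.0]]
bowl [[646.0, -377.0, -1.0]]
prop [[650.0, -151.0, 22.0]]
scraper [[447.0, -434.0, -2.0]]
the job is handed in; nothing more can be done
None
```

I swung the bar onto the ball nose, held it there, then swung the keeper across it to its end stop and handed the job in at about 21 s of the 72 s. The hand-in gives no verdict.

- **Bar:** I pushed its free end with closed fingers, found contact by feel at a bar angle of about 1.655 rad, and held about 5.5 N for about 0.9 s. I estimate 12–14 N on the stop. That force could not be measured, only worked out from the push and the friction, but it lies between the 6 N needed and the 18 N limit.
- **Keeper:** I let go of the bar, put the open fingers around the knob and swung it until the fingers felt 13 N at the end stop, with the joint estimated at about 1.55 rad.
- **Last checks:** The final pictures show the bar touching the ball nose, the strap across it, and the fingers well clear.
- **Bystanders:** The brick, bowl and scraper were found within about 5 mm of where they started. In that last look the network took the pin for the prop, so the prop was not confirmed from the top camera. The arm never went near it, and one weak detection still put it at its starting place.

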